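Clamp the bearing jar and take its tight cap off

TASK

Brace the square jar of bearing balls by turning the bench clamp's knob clockwise until its pointer reads zero, then unscrew the jar's tight black cap counter-clockwise and stop turning once its threads let go. Lift the cap straight off and finish while still holding it level in the gripper, over the mouth with its lower edge about two centimetres clear above it; nothing is put down or let go. The jar stays clamped in place, and the things standing around are left alone.

Things in the scene. Friction and masses are not known exactly. Their poses are not given: they have to be found in the camera images.
- clamp: Grey clamp fixed on the bench; base plate 110 x 205 x 12 mm. Origin on the bench under the plate, z up, yaw varies. In its frame the jar's seat is at (0, 0.045, 0.012), the knob's axis at (0, -0.058). A fixed jaw with a sprung pad (top 42 mm above the bench) stands beyond the jar at +y; lips 10 mm high stand at the jar's -x and +x sides.
- clamp_knob (a joint): Angle (rad) of the clamp's black bar knob about its upright axis: 0 when its white pointer is on the dial's long zero mark, the one nearest the jar (clamp's +y); positive is counter-clockwise from above. Starts at 0.7 to 1.3 and is turned clockwise to 0. Turning takes up to 0.4 N m; it stays where left and does not stop by itself at 0.
- knob_grip (a point): Point on the knob's axis at mid height of its bar grip, about 53 mm above the bench. The bar is 12 mm thick, 40 mm long, 22 mm high (top 64 mm above the bench); it lies along this point's y axis, pointer at the +y end, and is pinched across its x axis. The dial face is 15 mm below this point.
- clamp_pad: Sprung pad, 56 mm wide, on the fixed jaw behind the jar (+y). Under the knob a steel arm turns with it, 16 to 32 mm above the bench, its end roller reaching 77 mm from the knob's axis in the pointer's direction. From about 0.35 rad to 0 the roller presses the jar 2 mm into this pad (about 10 N). Origin at bench level under the pad's face.
- jar: Square glass jar of bearing balls, loose in the clamp: body 56 x 56 x 44 mm, shoulder up to 50 mm, round neck 34 mm wide up to 64 mm. Origin at the centre of its underside, axes parallel to the clamp's. About 0.35 kg. The neck has two thread lugs; the cap's two inner lugs sit under them.
- jar_mouth (a point): Centre of the jar's mouth, 66 mm above the jar's underside (top of the springy sealing disc while the cap is shut; the disc springs up 3 mm when the cap comes off).
- cap: Black ribbed screw cap, 52 mm wide, 23 mm high, about 60 g. Origin at the centre of its lower edge, z up; shut, this is 53 mm above the jar's underside. Its turn is cap yaw minus jar yaw, counter-clockwise positive from above: shut 0 to 0.5 rad (a stop at -0.2); the threads let go at about 1.05 and a stop is met at about 2.05, so about 1.4 is well clear.
- cap_mark (a point): Outer end of the white line on the cap's top, 24 mm from the cap's axis at the cap's own -x, 23 mm above its lower edge. Shut, it looks to the jar's -x side (towards the robot); unscrewing turns it towards the knob.
- cap_grip (a point): Point on the cap's axis, 11.5 mm above its lower edge. The cap does not rise as it turns: the springy seal presses it up against the threads with about 15 N, so it turns stiffly (up to 0.5 N m) until the threads let go; then it lifts straight off.
- truing_stand: Fixed wheel truing stand to the robot's right, not part of the work: its upright wheel (about 700 mm wide) spans x 0.29 to 0.99 m, y -0.41 to -0.29 m, from 0.15 m above the bench up; its foot spans x 0.45 to 0.78, y -0.53 to -0.15 m. Pass in front of it, close to the robot. Origin at its foot on the bench.
- jar_balls: Bystander, loose: small round clear jar with a white lid, 56 mm wide, 76 mm high. Origin at the centre of its underside.
- jar_grit: Bystander, loose: small round clear jar with a white lid, 44 mm wide, 75 mm high. Origin at the centre of its underside.
- oil_bottle: Bystander, loose: squeeze bottle with a nozzle, 47 mm wide, 137 mm high. Origin at the centre of its underside.
- bearing_cup: Bystander, loose: headset cup, a metal ring 45 mm wide and 19 mm high. Origin at the centre of its underside.
- tyre_lever_1: Bystander, loose: flat nylon tyre lever, 18 x 117 x 8 mm, lying along its y axis. Origin at the centre of its underside.
- hex_key: Bystander, loose: L-shaped hex key, 37 x 93 x 7 mm, lying flat. Origin at the centre of its underside.
Mind the look-alikes: they are no part of the job. There is more than one size of the cap; the one meant has the size given above.

How it is judged (in metres and radians):
On the way, in this order (a step that is already met when the one before it is completed fails the run):
1. The knob's pointer is at zero (within 0.12 rad) and the jar is pressed into the sprung pad, with the cap still shut (value of joint clamp_knob between -0.12 and 0.12 rad and contact force between clamp_pad and jar above 5 N and x of cap_mark in the frame of jar below -0.018 m and z of cap in the frame of jar below 0.058 m), for 0.3 s.
2. The cap is turned until its threads let go (at least 1.05 rad from the jar's -x side), still on the neck, with the knob within 0.15 rad of zero (value of joint clamp_knob between -0.15 and 0.15 rad and x of cap_mark in the frame of jar above -0.012 m and y of cap_mark in the frame of jar below -0.01 m and z of cap in the frame of jar below 0.066 m), for 0.1 s.
At the end, for the whole second after the job is handed in: The gripper holds the cap (over 2 N) still and level within 0.15 rad, axis within 15 mm of the mouth, lower edge 7 to 42 mm above it, touching neither jar nor clamp; knob within 0.15 rad of zero, jar pressed on the pad (over 5 N), jar upright within 0.06 rad, less than 3 mm off its seat (value of joint clamp_knob between -0.15 and 0.15 rad and contact force between clamp_pad and jar above 5 N and z of cap in the frame of jar between 0.073 and 0.108 m and horizontal distance between cap and jar_mouth below 0.015 m and angle between cap's own z axis and vertical below 0.15 rad and linear speed of cap below 0.02 m/s and contact force between the fingers and cap above 2 N and contact force between cap and jar below 0.05 N and contact force between cap and clamp below 0.05 N and angle between jar's own z axis and vertical below 0.06 rad and z of jar in the frame of clamp below 0.015 m); the arm keeps its last pose, push and grip.
It fails at once if The cap, still on the neck, is turned far past the point where the threads let go (beyond about 2.0 rad) (x of cap_mark in the frame of jar above 0.01 m and z of cap in the frame of jar below 0.066 m).
It fails at once if The jar is lifted out of its seat or tipped (z of jar in the frame of clamp above 0.022 m or angle between jar's own z axis and vertical above 0.2 rad).
It fails at once if A bystander is shoved more than 3 cm (distance of any of jar_balls, jar_grit, oil_bottle, bearing_cup, tyre_lever_1, hex_key from where it was at the start of the episode above 0.03 m).
It fails at once if A standing bystander is knocked over (angle between any of jar_balls, jar_grit, oil_bottle, bearing_cup's own z axis and vertical above 0.6 rad).
It also fails if it takes over 54 s, if anything falls off the work surface, if the arm or the gripper's body presses on something with over 40 N, if the wrist force passes 120 N, or if a joint passes its speed limit or range.

ROBOT

A 7-joint arm with a two-finger parallel gripper is mounted at the origin on a cart in front of the work surface, level with it; the furniture and walls round the work are solid. World frame = base frame: x ahead of the robot, y to its left, z up, the work surface at z = 0. Lengths are in m, angles in degrees, forces in N, time in s.
With the tool pointing down it reaches from about 0.425 to 0.875 m from the base axis. Payload 4.7 kg.
Tool frame: the origin (TCP) lies midway between the tips of the shut fingers; the grasp point (between the pads) lies 19 mm behind it; z points along the fingers, y is the line along which they close (so a half turn about z gives the same grasp; the last joint's range is limited). The gripper opens to 87 mm and grips with 3 to 60 N. Pads are 19 mm wide; open, the fingers measure 117 mm over their backs; the gripper's body (75 mm by 190 mm) begins 51 mm behind the grasp point.
Start: joints at [-65.369, 18.392, -4.016, 83.108, 1.295, 78.541, -3.26], TCP at [0.263, 0.595, 0.223] pointing down, gripper open.
Joint ranges: [-163.93, 163.93], [-17.29, 119.83], [-79.2, 71.16], [3.27, 140.29], [-89.18, 269.18], [5.43, 117.66], [-154.24, 154.24]. Speed limits (degrees/s): [147.25, 147.25, 180, 180, 180, 180, 180].

INTERFACE

Orientations are given as [roll, pitch, yaw] about the fixed x, y, z axes, in that order (R = Rz(yaw) Ry(pitch) Rx(roll)).
In Python, from cell import env gives the robot as it stands. The module is installed in compiled form; this text tells all that it offers.
- The arm moves only by the tool step_arm, never from a script. Its argument "rows" is a list of rows, each an object with "angular": the turn, a rotation vector about the tool's x, y, z in units of pi rad (1.0 is pi rad), a list of three; "slide": the shift along the tool's x, y, z in units of 500 mm (1.0 is 500 mm), a list of three; "jaw": the opening, from 0 (shut) to 1 (fully open). A call has 1 to 10 rows; each row shifts and turns the commanded pose from where the row before left it, along the tool's axes as they then stand; what a row does not reach is not made up. A row lasts 1/8 s, in which the tool goes at most 62.5 mm and 10.7 degrees, less where a joint would pass 70% of its speed; a pose out of reach is approached as far as the arm can. A call with a number of a shift or a turn outside -1 to 1 is refused whole. A call with a gripper value outside its range is refused whole. The fingers move at their own pace and stop on an object; "newtons" is the grip in N (left out, the last holds). Time passes only in rows, so rows that do not move let the fingers close. It gives the time, the measured TCP pose, the force, the opening and the grip force at its end, in the units of the state.
- env.get_obs(): the state, without advancing time (a new reading comes with each control period).
- env.read_camera(name): name is "side" or "top"; returns the picture (480x640x3 uint8, red, green, blue); there is no depth.
- env.camera_info(name): a dict with "fx", "fy", "cx", "cy" (pixels), "k1" (the pictures are not rectified: a ray, as slopes to the right and down, at radius r is drawn at 1 + k1 r^2 times it, then the intrinsics apply), "R" (3x3) and "t" (3): a world point X has camera coordinates R X + t. Camera axes: x right, y down, z forward; pixel columns grow to the right and rows downward; lengths in m; the calibration is good to about 2 mm. A picture is of the moment at which its call begins. camera_info takes no time and is no camera call.
- env.sign_off(): hands the job in; it is judged then, once.
The state is a dict: "time_s": time; "qpos": joint angles; "joint_velocities": joint speeds; "effort": joint torques, N m; "tool_pos": TCP position; "tool_rot": TCP orientation; "force": force on the tool from outside, world axes, zero at the start; "wrist_torque": the same for the moment, N m; "grip_width": finger opening in m; "grasp_force": force on a finger pad.
Only numpy, scipy, OpenCV 4.12 (cv2) and the standard library are available. Lean on these libraries where they do the work, as an engineer would, in place of code of your own. Each camera call takes 0.05 s, during which the arm holds its last target. There are 200 camera calls.

## Working session

There is one attempt and no reset: what is moved stays moved. The work goes in short steps, Python scripts to look and compute and a tool call to move; the robot and the scene stay as the last step left them, time stands still between calls to the robot, and variables do not carry over. Pictures are saved under pics/ and viewed, at most 10 in all, crops included, and the job is handed in when it is done.

Besides the shell and the picture viewer there is one more tool, called after ">>>" in YAML: its name, and indented under it one key for each argument. step_arm: Moves the arm, as the interface text tells. Shifts and turns lie within -1 to 1; 1 stands for 500 mm of shift or pi rad of turn. Its arguments: {"type":"object","properties":{"rows":{"type":"array"},"newtons":{"type":"number"}},"required":["rows"]}

```bash
mkdir -p pics; cat > h.py <<'E'
import numpy as np, cv2
from cell import env
from scipy.spatial.transform import Rotation as Ro
def ray(n,u,v):
    c=env.camera_info(n); x=(u-c['cx'])/c['fx']; y=(v-c['cy'])/c['fy']
    rd=np.hypot(x,y); r=rd
    for _ in range(30): r=rd/(1+c['k1']*r*r)
    s=r/rd if rd>0 else 1
    R=np.array(c['R']);t=np.array(c['t'])
    return -R.T@t, R.T@np.array([x*s,y*s,1])
def onz(n,u,v,z):
    o,d=ray(n,u,v); return o+d*(z-o[2])/d[2]
def proj(n,X):
    c=env.camera_info(n); p=np.array(c['R'])@np.array(X)+np.array(c['t']); x,y=p[:2]/p[2]
    f=1+c['k1']*(x*x+y*y); return c['fx']*x*f+c['cx'],c['fy']*y*f+c['cy']
E
python3 - <<'E'
from h import *
for n in('top','side'):
    im=env.read_camera(n); cv2.imwrite(f'pics/{n}0.png',im[...,::-1])
    print(n,ray(n,320,240), env.camera_info(n)['fx'])
o=env.get_obs(); print({k:np.round(v,3) for k,v in o.items()})
E
```

```text
top (array([ 0.46004978, -0.0108728 ,  1.60482943]), array([ 0.04803859,  0.01318473, -0.99886755])) 595.0422023682721
side (array([0.34045848, 1.05928089, 0.48620433]), array([ 0.21113415, -0.91421297, -0.34592528])) 453.1905766347503
{'time_s': np.float64(0.1), 'qpos': array([-65.369,  18.437,  -4.014,  83.169,   1.295,  78.541,  -3.258]), 'joint_velocities': array([ 0.011, -0.151,  0.033, -0.152, -0.078, -0.126, -0.055]), 'effort': array([-0.0000e+00, -4.9257e+01, -4.0600e-01, -3.1340e+01, -6.4000e-02,
        4.0000e-02,  0.0000e+00]), 'tool_pos': array([0.262, 0.594, 0.222]), 'tool_rot': array([-1.79899e+02,  6.00000e-03,  1.56179e+02]), 'force': array([0.058, 0.102, 0.476]), 'wrist_torque': array([ 0.04 ,  0.023, -0.03 ]), 'grasp_force': np.float64(0.0), 'grip_width': np.float64(0.087)}
```

View pics/top0.png

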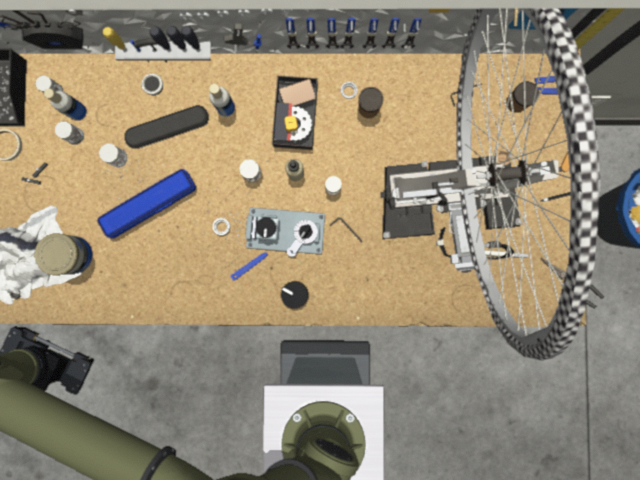

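View pics/side0.png

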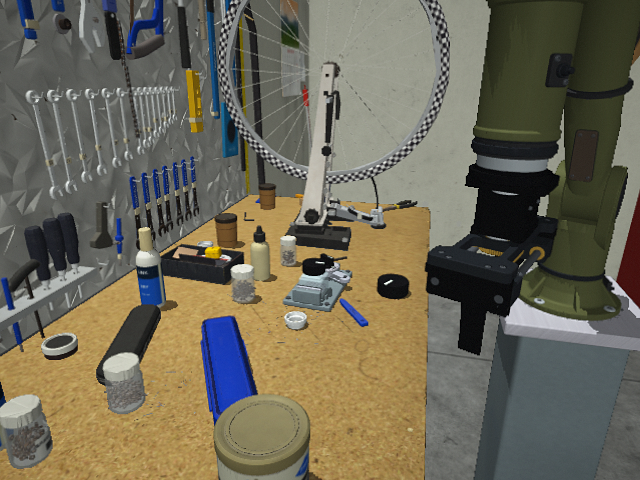

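The top view shows the clamp plate at about (285,231). Two black round caps could be the one meant:
- (266,228): stands on the clamp plate, near the +y end.
- (294,294): lies alone on the bench and looks larger.

The one at (266,228) fits because it sits on the jar in the clamp. The knob, with its arm, is at about (307,233). I'll confirm with one enlarged crop.

```bash
python3 - <<'E'
from h import *
im=cv2.imread('pics/top0.png')
c=cv2.resize(im[200:315,225:345],None,fx=5,fy=5,interpolation=cv2.INTER_CUBIC); cv2.imwrite('pics/crop0.png',c)
g=im.max(2)
def circ(box,th,z):
    x0,y0,x1,y1=box; m=(g[y0:y1,x0:x1]<th).astype(np.uint8)
    k,_=cv2.findContours(m,cv2.RETR_EXTERNAL,cv2.CHAIN_APPROX_NONE)
    q=max(k,key=cv2.contourArea); (a,b),r=cv2.minEnclosingCircle(q); M=cv2.moments(q)
    u,v=a+x0,b+y0; p=onz('top',u,v,z); e=onz('top',u+r,v,z)
    print(box,u,v,r,M['m10']/M['m00']+x0,M['m01']/M['m00']+y0,p,'diam',2*np.linalg.norm(e-p))
circ((245,205,285,250),60,.088); circ((270,270,325,320),60,.02)
# plate corners: grey-blue mask
b,gg,r=[im[...,i].astype(int) for i in range(3)]
m=((b>r+3)&(g>60)&(g<190)).astype(np.uint8); m[:200]=0;m[260:]=0;m[:,:235]=0;m[:,335:]=0
m=cv2.morphologyEx(m,cv2.MORPH_CLOSE,np.ones((5,5))); k,_=cv2.findContours(m,cv2.RETR_EXTERNAL,cv2.CHAIN_APPROX_NONE)
q=max(k,key=cv2.contourArea); R=cv2.minAreaRect(q); B=cv2.boxPoints(R); print(R)
P=[onz('top',*p,.012) for p in B]; print(np.round(P,4)); print('centre',np.mean(P,0),[np.linalg.norm(P[i]-P[i-1]) for i in range(4)])
E
```

```text
(245, 205, 285, 250) 265.119047164917 226.8095245361328 9.436755180358887 265.53985507246375 225.75634057971016 [0.56629465 0.1497447  0.088     ] diam 0.04835868637522191
(270, 270, 325, 320) 294.384614944458 294.730770111084 12.952277183532715 295.3256751309956 295.1342200725514 [0.39068766 0.07740543 0.02      ] diam 0.0687474124017018
((284.04412841796875, 235.92645263671875), (75.85284423828125, 50.7730827331543), 4.39870548248291)
[[4.868e-01 2.129e-01 1.200e-02]
 [6.231e-01 2.040e-01 1.200e-02]
 [6.079e-01 2.000e-04 1.200e-02]
 [4.720e-01 1.010e-02 1.200e-02]]
centre [0.54744424 0.10680634 0.012     ] [np.float64(0.20328600662474416), np.float64(0.13657990128907427), np.float64(0.20435726395064469), np.float64(0.1362309596000735)]
```

View pics/crop0.png

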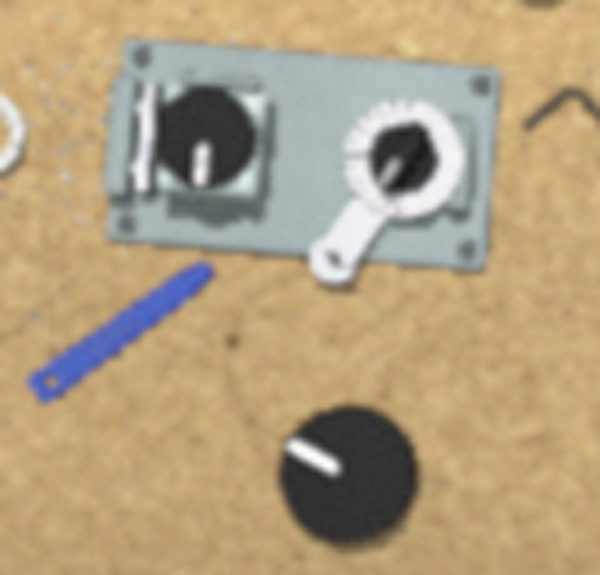

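The crop shows:
- **Cap on the jar:** crop (207,137), about 50 mm wide, which matches the 52 mm cap. Its white line points to the robot.
- **Loose cap:** crop (349,475), 69 mm wide, so it is the look-alike.
- **Knob:** dial centre at (404,157), with the arm tip and pointer towards (333,262).
- **Plate screws:** about (141,55), (480,84), (467,250) and (125,224).

```bash
python3 - <<'E'
from h import *
f=lambda c,z: onz('top',225+(c[0]+.5)/5-.5,200+(c[1]+.5)/5-.5,z)
S=[f(c,.012) for c in((141,55),(480,84),(467,250),(125,224))]
C=[f(c,.012) for c in((125,40),(498,70),(484,270),(108,240))]
for Q in(S,C):
    d=(Q[0]-Q[1])+(Q[3]-Q[2]); e=(Q[0]-Q[3])+(Q[1]-Q[2]); print('c',np.mean(Q,0),'yaw',np.degrees(np.arctan2(-d[0],d[1])),np.degrees(np.arctan2(e[1],e[0])), 'len',np.linalg.norm(d)/2,np.linalg.norm(e)/2)
yaw=np.mean([np.arctan2(-d[0],d[1])]); o=np.mean(C,0)
R=lambda y:np.array([[np.cos(y),-np.sin(y)],[np.sin(y),np.cos(y)]])
print('jar',o[:2]+R(yaw)@[0,.045],'knob',o[:2]+R(yaw)@[0,-.058])
cap=f((207,137),.088); k=f((404,157),.038); bar=f((405,157),.064); tip=f((333,262),.026)
print('cap',cap,'dial',k,'bar',bar)
v=cap-k; print('cap-knob len',np.hypot(*v[:2]),'yaw',np.degrees(np.arctan2(-v[0],v[1])))
v=tip-k; print('arm len',np.hypot(*v[:2]),'dir',np.degrees(np.arctan2(-v[0],v[1])))
v=f((387,182),.064)-bar; print('pointer',np.degrees(np.arctan2(-v[0],v[1])))
v=f((201,184),.088)-cap; print('mark',np.degrees(np.arctan2(-v[1],-v[0])),np.hypot(*v[:2]))
# side check
im=env.read_camera('side'); cv2.imwrite('pics/side1.png',cv2.resize(im[220:330,250:420],None,fx=4.5,fy=4.5,interpolation=cv2.INTER_CUBIC)[...,::-1])
print(proj('side',[*cap[:2],.088]),proj('side',[*cap[:2],.065]),proj('side',[*k[:2],.064]))
E
```

```text
c [0.56261712 0.10366945 0.012     ] yaw -4.433947377990538 -4.496451540231965 len 0.18368606589907288 0.0904377084986549
c [0.56171145 0.10341357 0.012     ] yaw -4.39504776339647 -3.9830861921809793 len 0.20200772749757256 0.10790107457046504
jar [0.56515993 0.14828125] knob [0.55726674 0.04558413]
cap [0.56581325 0.1474822  0.088     ] dial [0.55904874 0.04844798 0.038     ] bar [0.55740766 0.04694422 0.064     ]
cap-knob len 0.0992649847001486 yaw -3.9075027625357697
arm len 0.06695698385211955 dir 55.57332171279037
pointer 54.56581374698643
mark -6.711158855605575 0.024265085489314605
(np.float64(313.3658799573152), np.float64(261.6247716968653)) (np.float64(313.3163363515596), np.float64(270.9869852154089)) (np.float64(325.71349234597426), np.float64(255.66147017018736))
```

View pics/side1.png

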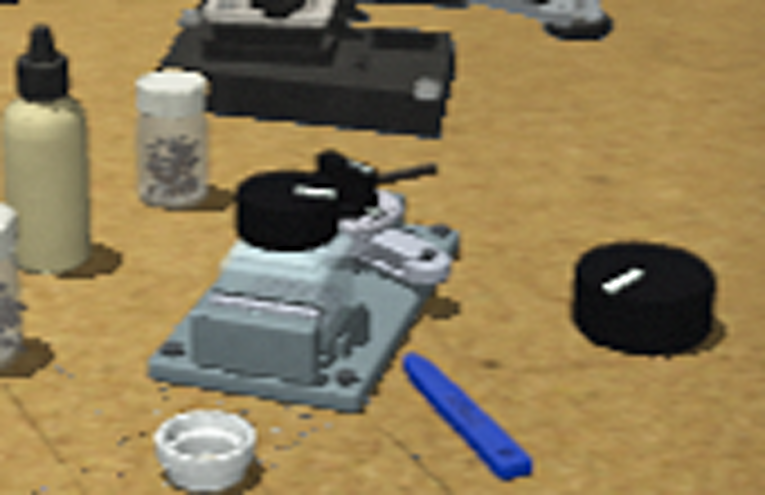

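The side view puts the cap top at (314,262). The position from the top view projects to (313,262), so the two agree. Results:
- Jar and cap: about (0.5655, 0.148)
- Knob: about (0.5573, 0.0456)
- Clamp yaw: −4.4°
- Knob pointer: about 58° from zero, so the tool yaw goes from 144° to 85.6°

I'm moving over the knob now.

>>> step_arm:
  rows:
    - {"angular": [0,0,0],"slide": [-0.0983,-0.0766,0],"jaw": 1}
    - {"angular": [0,0,0],"slide": [-0.0983,-0.0766,0],"jaw": 1}
    - {"angular": [0,0,0],"slide": [-0.0983,-0.0766,0],"jaw": 1}
    - {"angular": [0,0,0],"slide": [-0.0983,-0.0766,0],"jaw": 1}
    - {"angular": [0,0,0],"slide": [-0.0983,-0.0766,0],"jaw": 1}
    - {"angular": [0,0,0],"slide": [-0.0983,-0.0766,0],"jaw": 1}
    - {"angular": [0,0,0],"slide": [-0.0983,-0.0766,0],"jaw": 1}
    - {"angular": [0,0,0],"slide": [-0.0983,-0.0766,0],"jaw": 1}
    - {"angular": [0,0,0],"slide": [-0.0983,-0.0766,0],"jaw": 1}
    - {"angular": [0,0,0],"slide": [-0.0983,-0.0766,0],"jaw": 1}

```text
time_s: 1.4
tool_pos: [0.5581, 0.044, 0.2226]
tool_rot: [180.0, 0.0, 156.2]
force: [1.1, 0.5, 0.5]
grip_width: 0.087
grasp_force: 0.0
```

>>> step_arm:
  rows:
    - {"angular": [0,0,0.0338],"slide": [0,0,0.03],"jaw": 0.8}
    - {"angular": [0,0,0.0338],"slide": [0,0,0.03],"jaw": 0.8}
    - {"angular": [0,0,0],"slide": [0,0,0],"jaw": 0.8}

```text
time_s: 1.78
tool_pos: [0.5564, 0.0456, 0.1912]
tool_rot: [-179.9, -0.1, 144.1]
force: [-0.0, 0.4, 0.5]
grip_width: 0.0714
grasp_force: 0.0
```

>>> step_arm:
  rows:
    - {"angular": [0,0,0],"slide": [0,0,0.06],"jaw": 0.6}
    - {"angular": [0,0,0],"slide": [0,0,0.06],"jaw": 0.6}
    - {"angular": [0,0,0],"slide": [0,0,0.06],"jaw": 0.6}
    - {"angular": [0,0,0],"slide": [0,0,0.06],"jaw": 0.6}
    - {"angular": [0,0,0],"slide": [0,0,0.035],"jaw": 0.6}
    - {"angular": [0,0,0],"slide": [0,0,0.018],"jaw": 0.6}
    - {"angular": [0,0,0],"slide": [0,0,0],"jaw": 0.6}

```text
time_s: 2.65
tool_pos: [0.5577, 0.0458, 0.0463]
tool_rot: [180.0, 0.0, 144.0]
force: [0.3, -0.3, 0.1]
grip_width: 0.0523
grasp_force: 0.0
```

>>> step_arm:
  rows:
    - {"angular": [0,0,0],"slide": [0,0,0],"jaw": 0.25}
    - {"angular": [0,0,0],"slide": [0,0,0],"jaw": 0}
    - {"angular": [0,0,0],"slide": [0,0,0],"jaw": 0}
    - {"angular": [0,0,0],"slide": [0,0,0],"jaw": 0}
    - {"angular": [0,0,0],"slide": [0,0,0],"jaw": 0}
  newtons: 30

```text
time_s: 3.28
tool_pos: [0.5595, 0.0483, 0.0463]
tool_rot: [179.7, 0.1, 144.1]
force: [3.9, 4.7, -3.8]
grip_width: 0.0116
grasp_force: 29.9
```

```bash
python3 - <<'E'
from h import *
o=env.get_obs(); print({k:np.round(v,4) for k,v in o.items() if k!='effort'})
a=env.read_camera('top')[190:270,225:345]; b=env.read_camera('side')[210:330,240:400]
cv2.imwrite('pics/g1.png',np.hstack([cv2.resize(a,(600,400),interpolation=2),])[...,::-1])
E
```

```text
{'time_s': np.float64(3.275), 'qpos': array([-27.341 ,  17.0264,  22.7226, 107.9456,  -7.9989,  56.2513,
        52.9968]), 'joint_velocities': array([-0.1318,  0.0398, -0.241 , -0.5246,  1.0007,  0.5731,  0.0022]), 'tool_pos': array([0.5595, 0.0483, 0.0463]), 'tool_rot': array([1.796975e+02, 1.161000e-01, 1.440846e+02]), 'force': array([ 3.932 ,  4.7485, -3.7587]), 'wrist_torque': array([ 0.9846, -0.8016,  0.1352]), 'grasp_force': np.float64(29.9461), 'grip_width': np.float64(0.0116)}
```

View pics/g1.png

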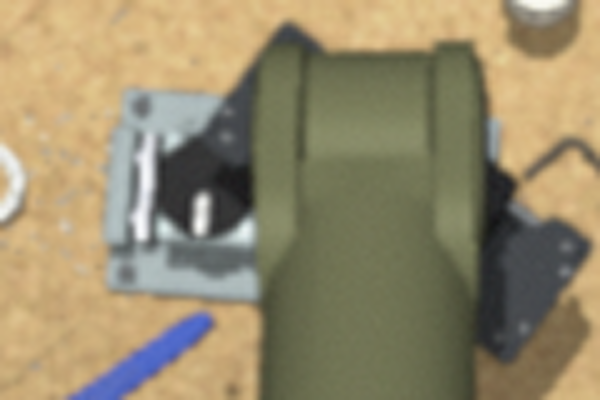

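The gripper is on the bar: the opening is 11.6 mm, and in the picture the gripper lies across the knob with the cap mark at crop (202,213). The side load shows the knob axis is about 3 mm further along tool +y, so I'll recentre and then turn clockwise.

>>> step_arm:
  rows:
    - {"angular": [0,0,0],"slide": [0,0.006,0],"jaw": 0}
    - {"angular": [0,0,0],"slide": [0,0,0],"jaw": 0}
    - {"angular": [0,0,0.025],"slide": [0,0,0],"jaw": 0}
    - {"angular": [0,0,0.025],"slide": [0,0,0],"jaw": 0}
    - {"angular": [0,0,0.025],"slide": [0,0,0],"jaw": 0}
    - {"angular": [0,0,0.025],"slide": [0,0,0],"jaw": 0}
    - {"angular": [0,0,0.025],"slide": [0,0,0],"jaw": 0}
    - {"angular": [0,0,0.025],"slide": [0,0,0],"jaw": 0}
    - {"angular": [0,0,0.025],"slide": [0,0,0],"jaw": 0}
    - {"angular": [0,0,0.025],"slide": [0,0,0],"jaw": 0}
  newtons: 50

```text
time_s: 4.62
tool_pos: [0.5588, 0.0478, 0.0463]
tool_rot: [-179.9, -0.0, 107.9]
force: [-2.2, 1.1, 3.1]
grip_width: 0.0116
grasp_force: 49.9
```

>>> step_arm:
  rows:
    - {"angular": [0,0,0.025],"slide": [0,0,0],"jaw": 0}
    - {"angular": [0,0,0.025],"slide": [0,0,0],"jaw": 0}
    - {"angular": [0,0,0.025],"slide": [0,0,0],"jaw": 0}
    - {"angular": [0,0,0.025],"slide": [0,0,0],"jaw": 0}
    - {"angular": [0,0,0.025],"slide": [0,0,0],"jaw": 0}
    - {"angular": [0,0,0],"slide": [0,0,0],"jaw": 0}
    - {"angular": [0,0,0],"slide": [0,0,0],"jaw": 0}
    - {"angular": [0,0,0],"slide": [0,0,0],"jaw": 0}

```text
time_s: 5.62
tool_pos: [0.5583, 0.0477, 0.0463]
tool_rot: [-179.9, 0.0, 85.5]
force: [-4.1, -0.3, 5.6]
grip_width: 0.012
grasp_force: 50.0
```

```bash
python3 - <<'E'
from h import *
o=env.get_obs(); print({k:np.round(v,4) for k,v in o.items() if k!='effort'})
E
```

```text
{'time_s': np.float64(5.625), 'qpos': array([-35.3742,  18.3021,  32.1907, 108.0282, -11.5299,  56.9906,
        -2.6333]), 'joint_velocities': array([-0.0429,  0.0135,  0.0194, -0.0225,  0.1296, -0.0125, -0.0732]), 'tool_pos': array([0.5583, 0.0477, 0.0463]), 'tool_rot': array([-1.798795e+02,  2.000000e-04,  8.551410e+01]), 'force': array([-4.0767, -0.3259,  5.5821]), 'wrist_torque': array([-0.1521,  0.7294, -0.0198]), 'grasp_force': np.float64(49.9573), 'grip_width': np.float64(0.012)}
```

>>> step_arm:
  rows:
    - {"angular": [0,0,0],"slide": [0,0,0],"jaw": 0.6}
    - {"angular": [0,0,0],"slide": [0,0,0],"jaw": 0.6}
    - {"angular": [0,0,0],"slide": [0,0,0],"jaw": 0.6}
    - {"angular": [0,0,0],"slide": [0,0,0],"jaw": 0.8}
    - {"angular": [0,0,0],"slide": [0,0,-0.08],"jaw": 0.8}
    - {"angular": [0,0,0],"slide": [0,0,-0.1],"jaw": 0.8}
    - {"angular": [0,0,0],"slide": [0,0,-0.1],"jaw": 0.8}
    - {"angular": [0,0,0],"slide": [0,0,-0.1],"jaw": 0.8}

```text
time_s: 6.62
tool_pos: [0.5591, 0.0481, 0.2378]
tool_rot: [180.0, -0.0, 85.5]
force: [0.4, 0.8, 1.1]
grip_width: 0.0691
grasp_force: 0.0
```

>>> step_arm:
  rows:
    - {"angular": [0,0,0],"slide": [0.12,0,0],"jaw": 0.8}
    - {"angular": [0,0,0],"slide": [0.12,0,0],"jaw": 0.8}
    - {"angular": [0,0,0],"slide": [0.12,0,0],"jaw": 0.8}
    - {"angular": [0,0,0],"slide": [0.12,0,0],"jaw": 0.8}
    - {"angular": [0,0,0],"slide": [0.12,0,0],"jaw": 0.8}
    - {"angular": [0,0,0],"slide": [0,0,0],"jaw": 0.8}

```text
time_s: 7.38
tool_pos: [0.58, 0.3548, 0.2341]
tool_rot: [-179.8, -0.1, 86.1]
force: [0.6, -0.8, 0.8]
grip_width: 0.0697
grasp_force: 0.0
```

```bash
python3 - <<'E'
from h import *
a=env.read_camera('top'); cv2.imwrite('pics/top2.png',a[...,::-1])
cv2.imwrite('pics/top2c.png',cv2.resize(a[200:260,235:335],(800,480),interpolation=2)[...,::-1])
E
```

```text
(no output)
```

View pics/top2c.png

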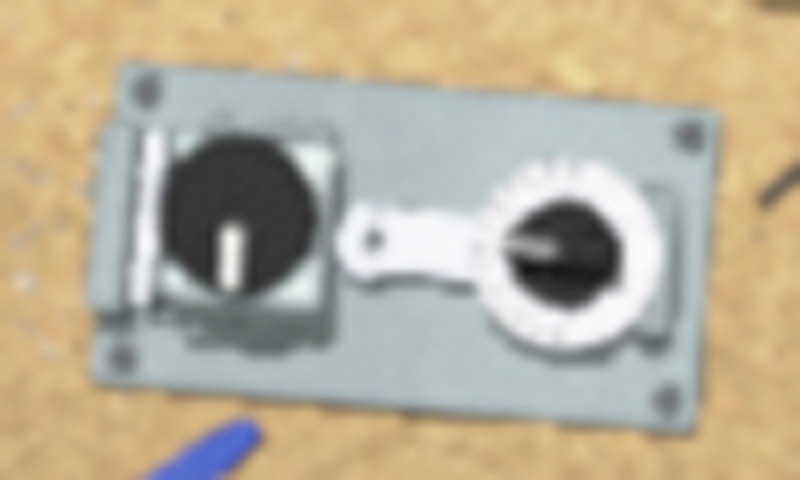

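The pointer and arm now line up with the plate. The arm runs from (569,255) to (372,238), about 4.9°, against plate edges at about 4.6°. The roller touches the jar, the cap centre is near (240,216), and its mark points towards the robot, so it is still shut. Next I'll measure the cap position.

```bash
python3 - <<'E'
from h import *
f=lambda c,z: onz('top',235+(c[0]+.5)/8-.5,200+(c[1]+.5)/8-.5,z)
cap=f((240,216),.088); dial=f((567,253),.038); print(cap,dial)
m=f((230,292),.088); v=m-cap; print('mark az rel -x',np.degrees(np.arctan2(-v[1],-v[0])))
print('hub-dial yaw',[np.degrees(np.arctan2(-(q-dial)[0],(q-dial)[1])) for q in (f((372,238),.03),cap)])
im=cv2.imread('pics/top2.png')
g=im.max(2); sub=cv2.resize(g[205:250,245:285],None,fx=8,fy=8,interpolation=2)
k,_=cv2.findContours((sub<75).astype(np.uint8),cv2.RETR_EXTERNAL,cv2.CHAIN_APPROX_NONE); q=max(k,key=cv2.contourArea)
(a,b),r=cv2.minEnclosingCircle(cv2.convexHull(q)); print(a/8+245-.44,b/8+205-.44,r/8, onz('top',a/8+245-.44,b/8+205-.44,.088))
s=env.read_camera('side'); g=s.max(2); x0,y0=295,245; sub=cv2.resize(g[y0:285,x0:330],None,fx=8,fy=8,interpolation=2)
for d in (.5655,.148),(.567,.1515): print(proj('side',[*d,.088]))
cv2.imwrite('pics/s2.png',cv2.resize(s[235:300,280:380],(800,520),interpolation=2)[...,::-1])
o=env.get_obs(); print(o['tool_pos'],o['tool_rot'])
E
```

```text
[0.56692381 0.15117739 0.088     ] [0.55855317 0.04834614 0.038     ]
mark az rel -x -6.923533821784475
hub-dial yaw [np.float64(-4.636071655323977), np.float64(-4.653713635491964)]
264.1588368988037 226.4866529083252 9.760310173034668 [0.5671151  0.15221393 0.088     ]
(np.float64(313.44542628007383), np.float64(261.7256523514216))
(np.float64(312.4177172998009), np.float64(262.25164695167814))
[0.58248615 0.34756609 0.23523246] [-1.79976215e+02  9.67642314e-02  8.55954830e+01]
```

View pics/s2.png

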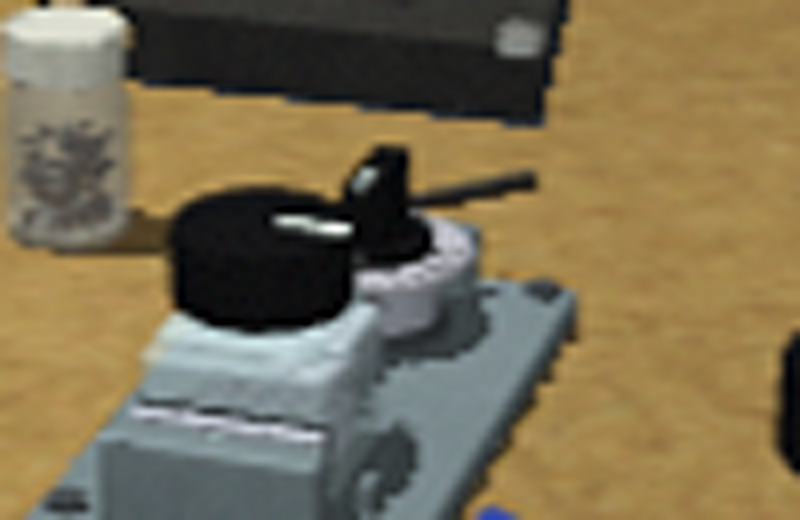

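The side view puts the cap top centre at about (264,222) in the crop, image (313,262.7). The top-view estimate (0.567, 0.1515) projects to (312.4, 262.3), so they agree. I'm moving over the cap.

>>> step_arm:
  rows:
    - {"angular": [0,0,0],"slide": [-0.0983,0,0],"jaw": 1}
    - {"angular": [0,0,0],"slide": [-0.0983,0,0],"jaw": 1}
    - {"angular": [0,0,0],"slide": [-0.0983,0,0],"jaw": 1}
    - {"angular": [0,0,0],"slide": [-0.0983,0,0],"jaw": 1}
    - {"angular": [0,0,0],"slide": [0,0,0.05],"jaw": 1}
    - {"angular": [0,0,0],"slide": [0,0,0.05],"jaw": 1}
    - {"angular": [0,0,0],"slide": [0,0,0.05],"jaw": 1}
    - {"angular": [0,0,0],"slide": [0,0,0],"jaw": 1}

```text
time_s: 8.48
tool_pos: [0.5659, 0.1487, 0.1596]
tool_rot: [-179.8, 0.1, 85.3]
force: [-0.5, -0.2, 0.6]
grip_width: 0.0869
grasp_force: 0.0
```

>>> step_arm:
  rows:
    - {"angular": [0,0,0],"slide": [0.0056,0.0015,0.05],"jaw": 1}
    - {"angular": [0,0,0],"slide": [0,0,0.05],"jaw": 1}
    - {"angular": [0,0,0],"slide": [0,0,0.05],"jaw": 1}
    - {"angular": [0,0,0],"slide": [0,0,0.025],"jaw": 1}
    - {"angular": [0,0,0],"slide": [0,0,0.014],"jaw": 1}
    - {"angular": [0,0,0],"slide": [0,0,0],"jaw": 1}

```text
time_s: 9.22
tool_pos: [0.5687, 0.1538, 0.0671]
tool_rot: [180.0, -0.0, 85.5]
force: [0.1, -0.1, -0.1]
grip_width: 0.0872
grasp_force: 0.0
```

>>> step_arm:
  rows:
    - {"angular": [0,0,0],"slide": [0,0,0],"jaw": 0.6}
    - {"angular": [0,0,0],"slide": [0,0,0],"jaw": 0.5}
    - {"angular": [0,0,0],"slide": [0,0,0],"jaw": 0.5}
    - {"angular": [0,0,0],"slide": [0,0,0],"jaw": 0.4}
    - {"angular": [0,0,0],"slide": [0,0,0],"jaw": 0.4}
  newtons: 15

```text
time_s: 9.85
tool_pos: [0.568, 0.1541, 0.0667]
tool_rot: [-180.0, -0.0, 85.5]
force: [-2.6, -0.9, 2.7]
grip_width: 0.0511
grasp_force: 15.2
```

```bash
python3 - <<'E'
from h import *
o=env.get_obs(); print({k:np.round(v,4) for k,v in o.items() if k!='effort'})
E
```

```text
{'time_s': np.float64(9.85), 'qpos': array([-41.9667,  19.5798,  28.7406, 103.1242, -10.7415,  60.0361,
       -13.7083]), 'joint_velocities': array([ 0.1005,  0.036 , -0.0698,  0.0515,  0.0301,  0.0326,  0.0401]), 'tool_pos': array([0.568 , 0.1541, 0.0667]), 'tool_rot': array([-1.799555e+02, -4.700000e-03,  8.551410e+01]), 'force': array([-2.579 , -0.8852,  2.6725]), 'wrist_torque': array([-0.0873,  0.4129,  0.021 ]), 'grasp_force': np.float64(15.25), 'grip_width': np.float64(0.0511)}
```

>>> step_arm:
  rows:
    - {"angular": [0,0,0],"slide": [-0.003,-0.003,0],"jaw": 0.4}
    - {"angular": [0,0,0],"slide": [0,0,0],"jaw": 0.4}
    - {"angular": [0,0,-0.025],"slide": [0,0,0],"jaw": 0.4}
    - {"angular": [0,0,-0.025],"slide": [0,0,0],"jaw": 0.4}
    - {"angular": [0,0,-0.025],"slide": [0,0,0],"jaw": 0.4}
    - {"angular": [0,0,-0.025],"slide": [0,0,0],"jaw": 0.4}
    - {"angular": [0,0,-0.025],"slide": [0,0,0],"jaw": 0.4}
    - {"angular": [0,0,-0.025],"slide": [0,0,0],"jaw": 0.4}
    - {"angular": [0,0,-0.025],"slide": [0,0,0],"jaw": 0.4}
    - {"angular": [0,0,-0.025],"slide": [0,0,0],"jaw": 0.4}
  newtons: 50

```text
time_s: 11.1
tool_pos: [0.5673, 0.1525, 0.0668]
tool_rot: [179.9, 0.0, 121.6]
force: [1.4, 1.7, -0.5]
grip_width: 0.0507
grasp_force: 50.5
```

```bash
python3 - <<'E'
from h import *
o=env.get_obs(); print({k:np.round(v,4) for k,v in o.items() if k!='effort'})
E
```

```text
{'time_s': np.float64(11.1), 'qpos': array([-37.0675,  18.6881,  22.8993, 103.2039,  -8.3032,  59.6861,
        20.5428]), 'joint_velocities': array([ 4.6815, -0.4999, -5.7307, -0.1827,  2.176 , -0.2344, 33.9024]), 'tool_pos': array([0.5673, 0.1525, 0.0668]), 'tool_rot': array([1.799363e+02, 1.940000e-02, 1.215978e+02]), 'force': array([ 1.4294,  1.67  , -0.4888]), 'wrist_torque': array([ 0.226 , -0.3474, -0.2878]), 'grasp_force': np.float64(50.492), 'grip_width': np.float64(0.0507)}
```

Low forces and the cap is turning, with 36° done. I'll continue to about 84°.

>>> step_arm:
  rows:
    - {"angular": [0,0,-0.025],"slide": [0,0,0],"jaw": 0.4}
    - {"angular": [0,0,-0.025],"slide": [0,0,0],"jaw": 0.4}
    - {"angular": [0,0,-0.025],"slide": [0,0,0],"jaw": 0.4}
    - {"angular": [0,0,-0.025],"slide": [0,0,0],"jaw": 0.4}
    - {"angular": [0,0,-0.025],"slide": [0,0,0],"jaw": 0.4}
    - {"angular": [0,0,-0.025],"slide": [0,0,0],"jaw": 0.4}
    - {"angular": [0,0,-0.025],"slide": [0,0,0],"jaw": 0.4}
    - {"angular": [0,0,-0.025],"slide": [0,0,0],"jaw": 0.4}
    - {"angular": [0,0,-0.025],"slide": [0,0,0],"jaw": 0.4}
    - {"angular": [0,0,-0.025],"slide": [0,0,0],"jaw": 0.4}

```text
time_s: 12.35
tool_pos: [0.5679, 0.1532, 0.0687]
tool_rot: [179.9, 0.1, 166.7]
force: [-1.1, 2.5, 8.5]
grip_width: 0.0504
grasp_force: 50.6
```

>>> step_arm:
  rows:
    - {"angular": [0,0,-0.01],"slide": [0,0,0],"jaw": 0.4}
    - {"angular": [0,0,0],"slide": [0,0,0],"jaw": 0.4}
    - {"angular": [0,0,0],"slide": [0,0,0],"jaw": 0.4}

```text
time_s: 12.72
tool_pos: [0.5679, 0.1532, 0.0687]
tool_rot: [179.9, 0.1, 168.3]
force: [-1.9, 0.4, 8.5]
grip_width: 0.0505
grasp_force: 50.6
```

```bash
python3 - <<'E'
from h import *
o=env.get_obs(); print({k:np.round(v,4) for k,v in o.items() if k!='effort'})
a=env.read_camera('top')[200:260,235:335]; b=env.read_camera('side')[235:300,280:380]
cv2.imwrite('pics/t3.png',np.vstack([cv2.resize(a,(480,288),interpolation=2),cv2.resize(b,(480,312),interpolation=2)])[...,::-1])
E
```

```text
{'time_s': np.float64(12.725), 'qpos': array([-31.0055,  18.0413,  15.665 , 102.8711,  -5.6006,  59.6725,
        65.066 ]), 'joint_velocities': array([-0.0075,  0.0456,  0.0452,  0.0243, -0.0687,  0.0551,  0.0609]), 'tool_pos': array([0.5679, 0.1532, 0.0687]), 'tool_rot': array([1.798928e+02, 1.278000e-01, 1.683204e+02]), 'force': array([-1.9233,  0.4374,  8.5188]), 'wrist_torque': array([ 0.2545,  0.2599, -0.0259]), 'grasp_force': np.float64(50.6213), 'grip_width': np.float64(0.0505)}
```

View pics/t3.png

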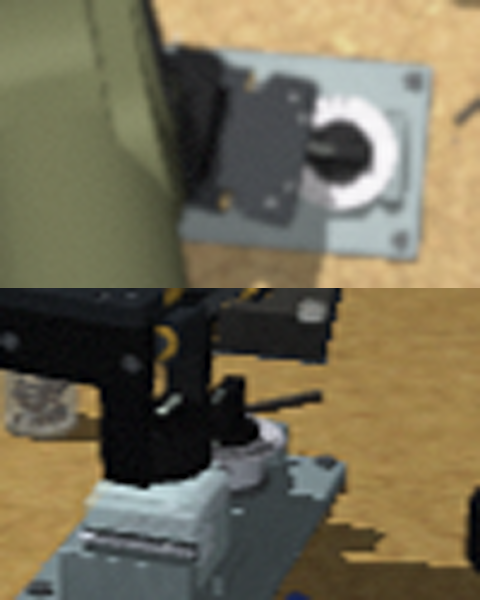

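The cap has come free: the wrist moment about the cap axis is near 0, and the seal lifts the tool 2 mm with 8.5 N. The knob still points at zero in the top half, and the cap's mark shows at (170,403) in the side half. I'll check the mark's angle before lifting.

```bash
python3 - <<'E'
from h import *
print('seen',280+170/4.8,235+(403-288)/4.8)
for t in (40,60,70,80,90,110):
    a=np.radians(t-4.5)
    print(t,[np.round(proj('side',[.5675-r*np.cos(a),.1525-r*np.sin(a),.090]),1) for r in(.004,.014,.024)])
E
```

```text
seen 315.4166666666667 258.9583333333333
40 [array([313.8, 261.3]), array([317.9, 260.7]), array([322. , 260.1])]
60 [array([313.4, 261.1]), array([316.8, 260. ]), array([320. , 258.9])]
70 [array([313.2, 261. ]), array([316. , 259.7]), array([318.7, 258.4])]
80 [array([313., 261.]), array([315.1, 259.5]), array([317.1, 258. ])]
90 [array([312.7, 260.9]), array([314.1, 259.3]), array([315.5, 257.7])]
110 [array([312.1, 260.9]), array([312. , 259.2]), array([311.8, 257.5])]
```

The mark fits a turn of about 80°. Lifting straight up.

>>> step_arm:
  rows:
    - {"angular": [0,0,0],"slide": [0,0,-0.01],"jaw": 0.4}
    - {"angular": [0,0,0],"slide": [0,0,-0.014],"jaw": 0.4}
    - {"angular": [0,0,0],"slide": [0,0,-0.016],"jaw": 0.4}
    - {"angular": [0,0,0],"slide": [0,0,-0.016],"jaw": 0.4}
    - {"angular": [0,0,0],"slide": [0,0,-0.012],"jaw": 0.4}
    - {"angular": [0,0,0],"slide": [0,0,0],"jaw": 0.4}
    - {"angular": [0,0,0],"slide": [0,0,0],"jaw": 0.4}
    - {"angular": [0,0,0],"slide": [0,0,0],"jaw": 0.4}

```text
time_s: 13.82
tool_pos: [0.5664, 0.1525, 0.1002]
tool_rot: [-180.0, -0.0, 168.3]
force: [0.1, 0.7, -0.9]
grip_width: 0.0506
grasp_force: 50.5
```

```bash
python3 - <<'E'
from h import *
o=env.get_obs(); print({k:np.round(v,4) for k,v in o.items() if k!='effort'})
a=env.read_camera('top')[200:260,235:335]; b=env.read_camera('side')[225:300,280:380]
cv2.imwrite('pics/t4.png',np.vstack([cv2.resize(a,(400,240),interpolation=2),cv2.resize(b,(480,360),interpolation=2)[:,:400]])[...,::-1])
E
```

```text
{'time_s': np.float64(13.825), 'qpos': array([-31.3138,  16.0642,  15.9251, 101.3561,  -4.8741,  63.2869,
        64.5261]), 'joint_velocities': array([-0.0211,  0.0195,  0.0988,  0.0219, -0.0668,  0.1211, -0.1118]), 'tool_pos': array([0.5664, 0.1525, 0.1002]), 'tool_rot': array([-1.799813e+02, -3.230000e-02,  1.683087e+02]), 'force': array([ 0.0937,  0.7265, -0.8612]), 'wrist_torque': array([-0.0054, -0.004 ,  0.012 ]), 'grasp_force': np.float64(50.4906), 'grip_width': np.float64(0.0506)}
```

View pics/t4.png

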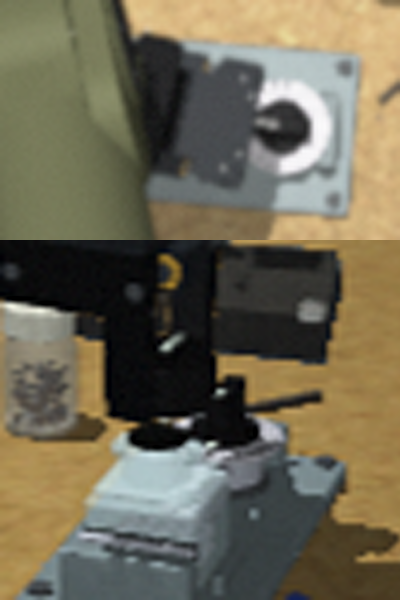

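The cap hangs level above the open mouth, which shows at (160,437). The weight reads about 0.9 N, the jar sits in the clamp and the knob is at zero. Handing in.

```bash
python3 -c "
from cell import env
print(env.sign_off())"
```

```text
the job is handed in; nothing more can be done
None
```

The job is handed in at about 14 s of the 54 s allowed: the knob reads zero with the jar clamped, and the cap was unscrewed about 80° and is held level about 2 cm above the mouth; no verdict came back.

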